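# Open the leaning strainer leg and catch its cap

## Task

Unscrew the black cap from the leaning leg of the brass strainer: counter-clockwise, looking down on the cap, a little over one and a half turns, letting go and taking a fresh grip as needed. Once it is free, draw it off the neck in the gripper, so that it does not tumble off, and stand it open end down in the flat steel tray without dropping it. Leave the bottle, the beaker and the wrench where they are.

Things in the scene. Friction and masses are not known exactly. Their poses are not given: they have to be found in the camera images.
- cap: The strainer cap: round black ribbed plastic, 50 mm across, 42 mm tall, closed top, open below, 90 to 170 g. Origin at the centre of its open rim; z along its axis, out through the closed top. Screwed home at the start, its z leaning 0.52 rad (30 degrees) from vertical, roughly towards the robot's right (-y); rim 2 mm above the shoulder. Round, so it can be gripped at any angle about z.
- neck (a point): Centre of the shoulder the threaded neck stands on; z along the leg's axis, outwards. Shoulder 45 mm across, so fingers round the cap clear it. Right-handed thread, lead 13 mm: turned counter-clockwise (positive about z) the cap rises 13 mm a turn; follow it, or it binds or slips in the fingers. It lets go after about 1.6 turns, with the cap's rim about 23 mm from here. Until then it cannot be pulled off.
- strainer: The strainer, fixed: a brass pipe 44 mm thick (56 mm at its end collars) and 210 mm long lying along its own x, axis 55 mm up, on a grey foot 200 x 100 x 12 mm. Origin at the centre of the foot's underside; the leg leans from the pipe towards its own -x. Its highest part, the cap, reaches about 170 mm above the bench.
- tray: The flat steel tray, fixed: 180 x 180 mm outside, 22 mm high, walls and floor 5 mm thick, empty. Origin at the centre of its underside, z up; floor top 5 mm above the origin.
- bottle: Bystander: a clear capped bottle, 68 mm across, 150 mm tall, standing loose. Origin at the centre of its underside.
- beaker: Bystander: a glass beaker, 70 mm across, 85 mm tall, standing loose. Origin at the centre of its underside.
- wrench: Bystander: a steel wrench 190 mm long lying flat and loose between the robot and the strainer, roughly across. Not needed.
- neck_end (a point): Centre of the neck's outer end, 34 mm beyond neck along the same z axis; the neck is 39 mm across its thread. Once the thread has let go, the cap must still be drawn straight along z until its rim passes this point. The thread turns easily (under 0.3 N m), has about 0.5 mm of play and stays put when let go.
- cap_top (a point): Centre of the cap's closed top face, 42 mm from the rim; z out of the face.
Things that resemble listed ones, but are neither listed nor needed, are in the scene too. Of the things like the cap, leave any that is brown or red; of the rest the larger one is meant.

How it is judged (in metres and radians):
On the way:
1. the cap is off the neck (its rim more than 50 mm from the shoulder) while the fingers hold it (distance between cap and neck above 0.05 m and contact force between cap and the fingers above 1 N), for 0.2 s.
At the end, for the whole second after the job is handed in: The cap stands at rest on the tray's floor, open end down (its axis within 0.12 rad of vertical, its rim within 4 mm of the floor), wholly inside the walls (its centre within 62 mm of the tray's centre along each side), and is let go (x of cap in the frame of tray between -0.062 and 0.062 m and y of cap in the frame of tray between -0.062 and 0.062 m and z of cap in the frame of tray below 0.009 m and angle between cap's own z axis and vertical below 0.12 rad and linear speed of cap below 0.03 m/s); the robot touches nothing.
It fails at once if the cap is dropped: it moves faster than 0.6 m/s while no finger touches it (linear speed of cap above 0.6 m/s and contact force between cap and the fingers below 0.05 N).
It fails at once if the bottle is moved more than 30 mm (distance of bottle from where it was at the start of the episode above 0.03 m).
It fails at once if the beaker is moved more than 30 mm (distance of beaker from where it was at the start of the episode above 0.03 m).
It fails at once if the wrench is moved more than 30 mm (distance of wrench from where it was at the start of the episode above 0.03 m).
It also fails if it takes over 72 s, if anything falls off the work surface, if the arm or the gripper's body presses on something with over 40 N, if the wrist force passes 120 N, or if a joint passes its speed limit or range.

## Robot

A 6-joint arm with a two-finger parallel gripper is mounted at the origin on the work surface. World frame = base frame: x ahead of the robot, y to its left, z up, the work surface at z = 0. Lengths are in mm, angles in rad, forces in N, time in s.
With the tool pointing down it reaches from about 275 to 850 mm from the base axis. Payload 19 kg.
Tool frame: the origin (TCP) lies midway between the tips of the shut fingers; the grasp point (between the pads) lies 19 mm behind it; z points along the fingers, y is the line along which they close (so a half turn about z gives the same grasp; the last joint's range is limited). The gripper opens to 85 mm and grips with 20 to 120 N. Pads are 22 mm wide; open, the fingers measure 114 mm over their backs; the gripper's body (76 mm by 85 mm) begins 54 mm behind the grasp point. The pads swing forward as they close: fully open they stand 13 mm farther back than shut.
Start: joints at [1.215, 0.15, 1.437, -0, 1.554, -0.134], TCP at [126.499, 560.882, 231.267] pointing down, gripper open.
Joint ranges: [-2.8, 2.8], [-0.68, 2.1], [0.12, 2.68], [-1.39, 4.53], [0.16, 2.79], [-2.81, 2.81]. Speed limits (rad/s): [1.89, 1.89, 2.22, 3.01, 3.01, 3.01].

## Interface

Orientations are given as a unit quaternion [x, y, z, w].
In Python, from cell import arm, vision gives the robot as it stands. Calls block until the motion is done:
- arm.movep(position, orientation): joint-space move of the TCP to a pose.
- arm.move_straight(position, ori=None, speed=150): straight line of the TCP; ori=None keeps the orientation; speed is the mean speed in mm/s.
- arm.move_joints(angles): joint-space move.
- arm.open_gripper() and arm.grasp(force=None): open the fingers fully, or close them until they stop; force is the grip in N (None keeps the last).
- arm.hold(seconds).
- arm.solve_ik(position, orientation): joint angles nearest the present ones, or None.
- arm.read_state(): the state.
- vision.read_camera(name): name is "scene" or "side" or "wrist"; returns the picture (400x640x3 uint8, red, green, blue); there is no depth.
- vision.camera_params(name): a dict with "fovy" (degrees; the focal length in pixels is half the picture's height over the tangent of half this angle, whatever the lens; pixels are square), "cx", "cy" (the principal point, pixels), "distortion" ([k1, k2, p1, p2, k3] as OpenCV has them; the pictures are not rectified), "cam_to_world" (4x4, takes a point from camera to world coordinates); the wrist camera has in their place "tool_from_camera" (4x4, takes a point from camera to tool coordinates, whose origin is the TCP and whose axes are the flange's). Camera axes: x right, y down, z forward; pixel columns grow to the right and rows downward; lengths in mm; the calibration is good to about 2 mm. A picture is of the moment at which its call begins: read the wrist's pose just before it. camera_params takes no time and is no camera call.
A pose or a line that the arm cannot do raises arm.PlanningError and nothing moves.
- arm.job_done(): hands the job in; it is judged then, once.
The state is a dict: "t": time; "qpos": joint angles; "joint_vel": joint speeds; "effort": joint torques, N m; "position": TCP position; "orientation": TCP orientation; "force": force on the tool from outside, world axes, zero at the start; "wrist_torque": the same for the moment, N m; "finger_gap": finger opening in mm; "gripper_force": force on a finger pad.
Only numpy, scipy, OpenCV 4.12 (cv2) and the standard library are available. Lean on these libraries where they do the work, as an engineer would, in place of code of your own. Each camera call takes 0.05 s, during which the arm holds its last target. There are 200 camera calls.

## Working session

There is one attempt and no reset: what is moved stays moved. The work goes in short steps, each a Python script; the robot and the scene stay as the last script left them, time stands still between calls to the robot, and variables do not carry over. Pictures are saved under pics/ and viewed, at most 10 in all, crops included, and the job is handed in when it is done.

```bash
mkdir -p pics; python3 - <<'E'
from cell import arm, vision
import cv2
for n in ("scene","side"):
    cv2.imwrite(f"pics/{n}.png",cv2.resize(vision.read_camera(n)[:,:,::-1],(800,500)))
    print(n,vision.camera_params(n))
print(vision.camera_params("wrist"))
print(arm.read_state())
E
```

```text
scene {'fovy': 44.71608529611938, 'cx': 325.0132541091479, 'cy': 199.19590752960164, 'distortion': array([0.01766041, 0.        , 0.        , 0.        , 0.        ]), 'cam_to_world': array([[ 7.08306050e-01,  4.42131177e-01, -5.50293159e-01,
         1.16306574e+03],
       [ 7.05631732e-01, -4.21754769e-01,  5.69391582e-01,
        -6.44164913e+02],
       [ 1.96570062e-02, -7.91607818e-01, -6.10713243e-01,
         8.15649910e+02],
       [ 0.00000000e+00,  0.00000000e+00,  0.00000000e+00,
         1.00000000e+00]])}
side {'fovy': 51.6113555152527, 'cx': 321.1555739820216, 'cy': 197.13359728451476, 'distortion': array([-0.11043712,  0.        ,  0.        ,  0.        ,  0.        ]), 'cam_to_world': array([[-9.97588122e-01, -4.88217142e-02,  4.93394270e-02,
         5.16082515e+02],
       [-6.85067066e-02,  5.78136082e-01, -8.13059347e-01,
         9.02701065e+02],
       [ 1.11700481e-02, -8.14478429e-01, -5.80086303e-01,
         7.85936245e+02],
       [ 0.00000000e+00,  0.00000000e+00,  0.00000000e+00,
         1.00000000e+00]])}
{'fovy': 67.16653197910148, 'cx': 323.6481286
[... 505 characters left out ...]
 1.21499149e+00,  1.50933102e-01,  1.43789712e+00,  8.06082618e-06,
        1.55378025e+00, -1.34021256e-01]), 'joint_vel': array([ 1.20082301e-03, -2.32141237e-03,  4.72716180e-04, -6.52115970e-04,
       -1.27920087e-03,  3.60491430e-05]), 'effort': array([ 4.62152166e-03, -7.14377832e+01, -5.71803439e+01, -2.59022772e-04,
        7.37085182e-03,  1.24349674e-05]), 'position': array([126.44400677, 560.7286452 , 230.7722417 ]), 'orientation': array([ 1.10664713e-01,  9.93857667e-01, -4.92746940e-04, -1.27306131e-04]), 'force': array([-0.13886411,  0.08876696, -0.76736023]), 'wrist_torque': array([ 0.01085349,  0.01891046, -0.00906234]), 'gripper_force': 0.0, 'finger_gap': 85.48595505333164}
```

View pics/scene.png

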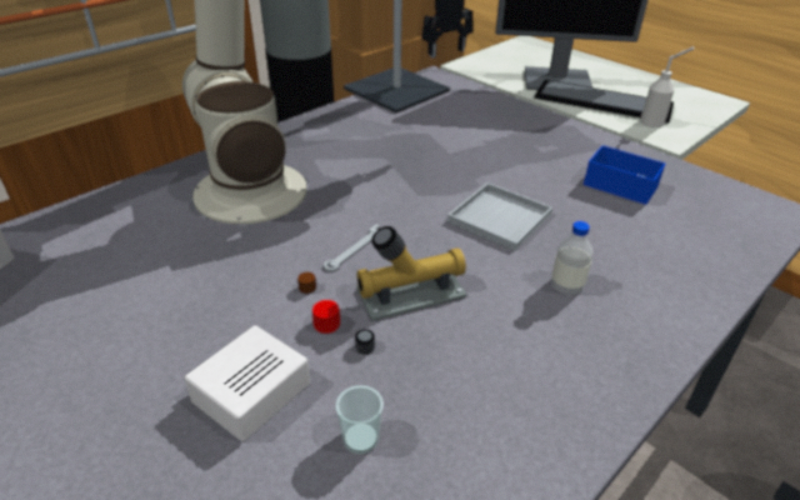

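View pics/side.png

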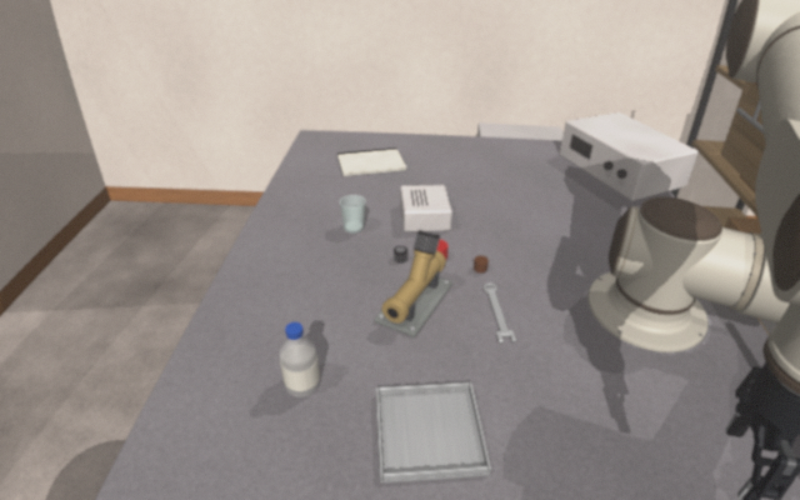

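The scene picture shows the cap on the leaning leg at about (388,241), with the tray at (500,215). The side picture shows the cap at (427,241) and the tray at (432,430). I'll zoom in on both before measuring.

```bash
python3 - <<'E'
import cv2, numpy as np
from cell import vision
a=vision.read_camera("scene")[170:255,275:385,::-1]; b=vision.read_camera("side")[175:275,290:370,::-1]
a=cv2.resize(a,None,fx=4,fy=4,interpolation=3); b=cv2.resize(b,None,fx=4,fy=4,interpolation=3)
im=np.zeros((400,760,3),np.uint8); im[:340,:440]=a; im[:400,440:760]=b
cv2.imwrite("pics/crop.png",im)
E
```

```text
(no output)
```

View pics/crop.png

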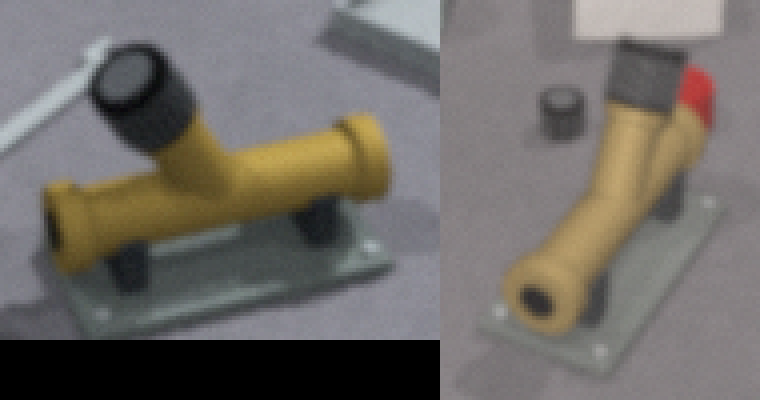

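The crop shows the cap top's centre at scene (307.3,190.2) and the cap body's centre at side (341.8,194.3). The pipe ends are at scene (288.2,226.2) and side (314.5,249.5). I'll fit the strainer and tray poses from these.

```bash
cat > h.py <<'E'
import numpy as np, cv2
from cell import arm, vision
from scipy.optimize import least_squares
from scipy.spatial.transform import Rotation as R
def proj(P,name,T=None):
    c=vision.camera_params(name); T=c["cam_to_world"] if T is None else T
    f=200/np.tan(np.radians(c["fovy"]/2)); K=np.array([[f,0,c["cx"]],[0,f,c["cy"]],[0,0,1.]])
    W=np.linalg.inv(T)
    return cv2.projectPoints(np.atleast_2d(P).astype(float),cv2.Rodrigues(W[:3,:3])[0],W[:3,3],K,c["distortion"])[0][:,0]
def tool(axis,phi):
    """tool orientation: z = -axis, turned by phi about axis (CCW seen from above the cap)"""
    z=-axis; x=np.cross([1,0,0],z) ; x=np.cross(z,x)*-1; x=-x/np.linalg.norm(x); x=np.cross(np.cross(z,x),z)
    b=R.from_matrix(np.c_[x,np.cross(z,x),z])
    return (R.from_rotvec(phi*axis)*b).as_quat()
E
python3 - <<'E'
from h import *
def st(p):
    x,y,yaw,u,h=p; d=np.array([np.cos(yaw),np.sin(yaw),0]); o=np.array([x,y,0.])
    ax=-.5*d+np.array([0,0,np.sqrt(.75)]); top=o-u*d+[0,0,h]
    return o,d,ax,top
bolts=[(275+103/4,170+313/4),(275+370/4,170+247/4)]
def res(p):
    o,d,ax,top=st(p); z=np.array([0,0,55.])
    s=proj([top,o-105*d+z],"scene")-[(307.25,190.2),(288.2,226.2)]
    t=proj([top-21*ax,o+105*d+z],"side")-[(341.75,194.25),(314.5,249.5)]
    return np.r_[s.ravel(),t.ravel(),(p[4]-157.5)*.1]
r=least_squares(res,[500,0,1.6,60,157]); print(r.x,r.fun.round(1)); print(st(r.x))
S=np.array([(447,216),(490,185),(552,210),(513,248)])/1.25
D=np.array([(487,470),(472,382),(376,385),(380,478)])/1.25
def tr(p,h=22):
    c,s=np.cos(p[2]),np.sin(p[2]); q=np.array([(-90,-90),(-90,90),(90,90),(90,-90)])
    return np.c_[q@np.array([[c,s],[-s,c]])+p[:2],[h]*4]
from itertools import product
best=None
for k,m,f in product(range(4),range(4),(1,-1)):
    g=lambda p: np.r_[(proj(tr(p),"scene")-np.roll(S,k,0)).ravel(),(proj(tr(p),"side")-np.roll(D[::f],m,0)).ravel()]
    t=least_squares(g,[450,250,0.])
    if best is None or t.cost<best.cost: best=t
print("tray",best.x,best.cost,best.fun.round(1))
o,d,ax,top=st(r.x); ax=ax/np.linalg.norm(ax)
g=top-18*ax
for back in (120,0,-35):
  for phi in np.arange(-3,3.1,.5):
    q=arm.solve_ik(g-(19-back)*ax if 0 else g-19*ax+back*ax,tool(ax,phi)); print(back,phi,None if q is None else np.round(q,2))
E
```

```text
[536.56113997  19.85887989   1.14254042  57.41742763 154.41966305] [-0.6 -0.7 -0.4  0.8 -0.4  0.7 -0.4  0.6 -0.3]
(array([536.56113997,  19.85887989,   0.        ]), array([0.41528484, 0.90969143, 0.        ]), array([-0.20764242, -0.45484572,  0.8660254 ]), array([512.71655246, -32.37326195, 154.41966305]))Traceback (most recent call last):
  File "<stdin>", line 22, in <module>
    return func(*args, **kwargs)
    result = trf(vector_fun.fun, vector_fun.jac, x0, f0, J0, lb, ub, ftol, xtol,
                 gtol, max_nfev, x_scale, loss_function, tr_solver,
                 tr_options.copy(), verbose, callback=callback_wrapped)
    return trf_no_bounds(
        fun, jac, x0, f0, J0, ftol, xtol, gtol, max_nfev, x_scale,
        loss_function, tr_solver, tr_options, verbose, callback=callback)
    f_new = fun(x_new)
    self._update_fun()
    ~~~~~~~~~~~~~~~~^^
    self.f = self.fun_wrapped(xp_copy(self.x))
             ~~~~~~~~~~~~~~~~^^^^^^^^^^^^^^^^^
    return np.atleast_1d(self.fun(x))
                         ~~~~~~~~^^^
    return self.f(x, *self.args, **self.kwargs)
           ~~~~~~^^^^^^^^^^^^^^^^^^^^^^^^^^^^^^
  File "<stdin>", line 21, in <lambda>
  File "h.py", line 6, in proj
    c=vision.camera_params(name); T=c["cam_to_world"] if T is None else T
ValueError: time passes only in moves, steps and waits
```

```bash
sed -i 's/^def proj/CP={n:vision.camera_params(n) for n in ("scene","side","wrist")}\ndef proj/; s/c=vision.camera_params(name); T=/c=CP[name]; T=/' h.py
python3 - <<'E'
from h import *
S=np.array([(447,216),(490,185),(552,210),(513,248)])/1.25
D=np.array([(472,382),(487,470),(380,478),(376,385)])/1.25
def tr(p,h=22):
    c,s=np.cos(p[2]),np.sin(p[2]); q=np.array([(-90,-90),(-90,90),(90,90),(90,-90)])
    return np.c_[q@np.array([[c,s],[-s,c]])+p[:2],[h]*4]
g=lambda p: np.r_[(proj(tr(p),"scene")-S).ravel(),(proj(tr(p),"side")-D).ravel()]
t=least_squares(g,[450,250,0.]); print("tray",t.x,t.fun.round(1))
d=np.array([.41528,.90969,0]); ax=-.5*d+[0,0,np.sqrt(.75)]; top=np.array([512.7,-32.4,154.4])
z=-ax
for back in (120,0,-35+70):
  for phi in np.arange(-3,3.1,.5):
    q=arm.solve_ik(top-37*ax+back*ax,tool(ax,phi)); print(back,phi,None if q is None else np.round(q,2))
E
```

```text
tray [4.97915706e+02 3.59305681e+02 1.19406096e-01] [ 0.2 -1.8 -1.2 -2.   1.3 -1.5  1.7 -3.5 -0.2  0.1  1.5 -1.1 -2.1 -3.3
 -0.1  0.4]
120 -3.0 [-0.63 -0.03  1.72  0.51  1.56 -2.33]
120 -2.5 None
120 -2.0 None
120 -1.5 [-0.63 -0.03  1.72  0.51  1.56  2.46]
120 -1.0 [-0.63 -0.03  1.72  0.51  1.56  1.96]
120 -0.5 [-0.63 -0.03  1.72  0.51  1.56  1.46]
120 0.0 [-0.63 -0.03  1.72  0.51  1.56  0.96]
120 0.5 [-0.63 -0.03  1.72  0.51  1.56  0.46]
120 1.0 [-0.63 -0.03  1.72  0.51  1.56 -0.04]
120 1.5 [-0.63 -0.03  1.72  0.51  1.56 -0.54]
120 2.0 [-0.63 -0.03  1.72  0.51  1.56 -1.04]
120 2.5 [-0.63 -0.03  1.72  0.51  1.56 -1.54]
120 3.0 [-0.63 -0.03  1.72  0.51  1.56 -2.04]
0 -3.0 [-0.5   0.06  1.85  0.54  1.31 -2.33]
0 -2.5 None
0 -2.0 None
0 -1.5 [-0.5   0.06  1.85  0.54  1.31  2.45]
0 -1.0 [-0.5   0.06  1.85  0.54  1.31  1.95]
0 -0.5 [-0.5   0.06  1.85  0.54  1.31  1.45]
0 0.0 [-0.5   0.06  1.85  0.54  1.31  0.95]
0 0.5 [-0.5   0.06  1.85  0.54  1.31  0.45]
0 1.0 [-0.5   0.06  1.85  0.54  1.31 -0.05]
0 1.5 [-0.5   0.06  1.85  0.54  1.31 -0.55]
0 2.0 [-0.5   0.06  1.85  0.54  1.31 -1.05]
0 2.5 [-0.5   0.06  1.85  0.54  1.31 -1.55]
0 3.0 [-0.5   0.06  1.85  0.54  1.31 -2.05]
35 -3.0 [-0.54  0.03  1.82  0.53  1.38 -2.33]
35 -2.5 None
35 -2.0 None
35 -1.5 [-0.54  0.03  1.82  0.53  1.38  2.46]
35 -1.0 [-0.54  0.03  1.82  0.53  1.38  1.96]
35 -0.5 [-0.54  0.03  1.82  0.53  1.38  1.46]
35 0.0 [-0.54  0.03  1.82  0.53  1.38  0.96]
35 0.5 [-0.54  0.03  1.82  0.53  1.38  0.46]
35 1.0 [-0.54  0.03  1.82  0.53  1.38 -0.04]
35 1.5 [-0.54  0.03  1.82  0.53  1.38 -0.54]
35 2.0 [-0.54  0.03  1.82  0.53  1.38 -1.04]
35 2.5 [-0.54  0.03  1.82  0.53  1.38 -1.54]
35 3.0 [-0.54  0.03  1.82  0.53  1.38 -2.04]
```

```bash
python3 - <<'E'
from h import *
d=np.array([.41528,.90969,0]); ax=-.5*d+[0,0,np.sqrt(.75)]; top=np.array([512.7,-32.4,154.4])
ims=[];Ts=[]
for phi in (2.64,-.5):
    arm.movep(top+73*ax,tool(ax,phi)); arm.hold(.3)
    s=arm.read_state(); ims.append(vision.read_camera("wrist")[:,:,::-1])
    T=np.eye(4); T[:3,:3]=R.from_quat(s["orientation"]).as_matrix(); T[:3,3]=s["position"]
    Ts.append(T@CP["wrist"]["tool_from_camera"])
    print(s["t"],s["position"],proj([top,top-42*ax],"wrist",Ts[-1]))
np.save("Ts.npy",Ts); np.save("ims.npy",ims)
w=np.vstack([cv2.resize(i,(480,300)) for i in ims]); cv2.imwrite("pics/w.png",w)
E
```

```text
3.0917 [497.57858896 -65.31732979 217.61876757] [[321.6394195  210.12553765]
 [321.94483649 196.17371623]]
6.2 [497.5327246  -65.5895235  217.60439608] [[321.9373476  209.88079188]
 [322.19692294 195.9541148 ]]
```

View pics/w.png

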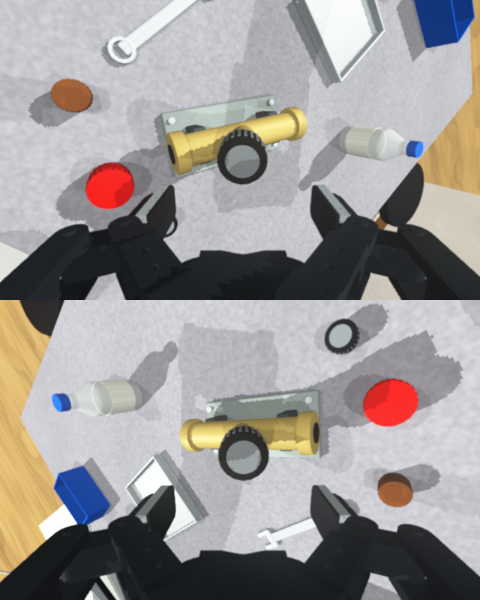

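Both wrist views put the cap top within about 3 px of the prediction, at (242,160) and (243,157). The −x pipe end shows at (172,158) and (317,133). I'll refine the pose with a circle fit.

```bash
python3 - <<'E'
from h import *
ims=np.load("ims.npy");Ts=np.load("Ts.npy"); C=[]
for i,im in enumerate(ims):
    g=cv2.cvtColor(im,6)
    c=cv2.HoughCircles(cv2.medianBlur(g,3),cv2.HOUGH_GRADIENT,1,200,param1=120,param2=10,minRadius=20,maxRadius=36)[0][:1]
    sub=im[150:270,260:390]; hs=cv2.cvtColor(sub,40)
    # grey disc: non-saturated bright blob nearest the centre
    m=((hs[...,1]<60)&(hs[...,2]>60)&(hs[...,2]<170)).astype(np.uint8); n,l,s,ce=cv2.connectedComponentsWithStats(m)
    k=l[60,62]; print(c,"disc",k,s[k],ce[k]+[260,150]); C.append(ce[k]+[260,150])
E1=[(229,211),(423,177)]
def res(p):
    x,y,yaw,u,h=p; d=np.array([np.cos(yaw),np.sin(yaw),0]); o=np.array([x,y,0.])
    ax=-.5*d+np.array([0,0,np.sqrt(.75)]); top=o-u*d+[0,0,h]; e=o-105*d+[0,0,55]; f=o+105*d+[0,0,55]
    out=[proj([top,e],"wrist",Ts[i])-[C[i],E1[i]] for i in (0,1)]
    out+=[(proj([top,e],"scene")-[(307.25,190.2),(288.2,226.2)])*1.5,(proj([top-21*ax,f],"side")-[(341.75,194.25),(314.5,249.5)])*1.5]
    return np.r_[np.array(out).ravel(),(h-157.5)*.1]
r=least_squares(res,[536,20,1.14,57,155],loss="soft_l1"); print(r.x,res(r.x).round(1))
x,y,yaw,u,h=r.x; print(x-u*np.cos(yaw),y-u*np.sin(yaw),h)
cv2.imwrite("pics/c.png",np.hstack([cv2.resize(i[140:280,230:420],None,fx=2,fy=2) for i in ims]))
E
```

```text
[[322.5 212.5  33.2]] disc 21 [  39   43   48   45 1699] [322.76397881 214.8693349 ]
[[324.5 207.5  33. ]] disc 11 [  41   37   48   46 1755] [324.31168091 209.47179487]
[537.16686504  17.99068714   1.15723126  57.5942736  156.01465883] [-1.5 -1.  -1.9 -5.4 -2.  -1.6 -3.3 -1.  -1.5 -0.9 -0.9  2.5 -1.2 -0.4
 -0.   0.5 -0.1]
514.0210864316331 -34.74803946940264 156.01465882821597
```

View pics/c.png

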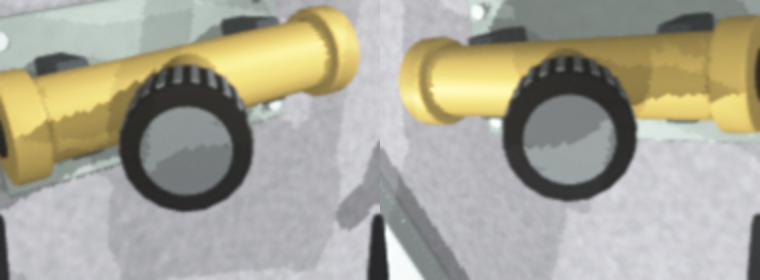

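```bash
python3 - <<'E'
from h import *
Ts=np.load("Ts.npy"); top=np.array([513.8,-34.2,155.6])
def sl(yaw):
    d=np.array([np.cos(yaw),np.sin(yaw),0]);o=top+d*57.5;o[2]=55;out=[]
    for T in Ts:
        a,b=proj([o-70*d,o+70*d],"wrist",T); out.append((b-a)[1]/(b-a)[0])
    return np.array(out)
r=least_squares(lambda p:sl(p[0])-[-.237,-.02],[1.15]); print("yaw",r.x,r.fun)
yaw=(r.x[0]+1.15)/2
d=np.array([np.cos(yaw),np.sin(yaw),0]); ax=-.5*d+[0,0,np.sqrt(.75)]
np.savez("cap.npz",ax=ax,top=top)
p0=top-37*ax
arm.movep(p0+75*ax,tool(ax,-1.3)); arm.move_straight(p0,speed=60); arm.hold(.3)
s=arm.read_state(); print(s["t"],s["position"]-p0,s["force"],s["qpos"])
arm.grasp(50); arm.hold(.3)
s=arm.read_state(); print(s["t"],s["position"]-p0,s["force"],s["wrist_torque"],s["finger_gap"],s["gripper_force"])
T=R.from_quat(s["orientation"]); print("tool frame force",T.inv().apply(s["force"]))
E
```

```text
yaw [1.14501463] [-0.00627935  0.00649128]
8.7667 [ 0.00413765 -0.08970191  0.0666492 ] [ 0.29423237 -0.06830185  0.59405311] [-0.50602782  0.06526595  1.84830357  0.54091522  1.31571435  2.25304747]
9.4917 [-0.02266351 -0.0309938   0.06002794] [-3.57538132 -2.4312939   4.07425624] [-0.24891702  0.53224148  0.2007252 ] 49.719014882132946 50.9863312728703
tool frame force [-0.4311611   2.50212123 -5.37099572]
```

```bash
cat >> h.py <<'E'
def turn(p0,ax,a0,a1,rise0,n,rate=1.4):
    """follow the thread: phi a0->a1, starting rise0 mm up; returns rise"""
    for a in np.linspace(a0,a1,n+1)[1:]:
        rise=rise0+(a-a0)*13/(2*np.pi); dt=(a1-a0)/n/rate
        arm.move_straight(p0+rise*ax,tool(ax,a),speed=max((a1-a0)/n*13/(2*np.pi)/dt,.1))
        s=arm.read_state(); f=R.from_quat(s["orientation"]).inv()
        print(round(s["t"],1),round(a,2),"F",f.apply(s["force"]).round(1),"M",f.apply(s["wrist_torque"]).round(2),round(s["finger_gap"],1),round(s["gripper_force"]))
        if np.linalg.norm(s["force"])>60: print("STOP"); raise SystemExit
    return rise
E
python3 - <<'E'
from h import *
z=np.load("cap.npz"); ax,top=z["ax"],z["top"]
print(turn(top-37*ax,ax,-1.3,2.25,0,3))
E
```

```text
10.8 -0.12 F [ 0.6  0.9 -4.2] M [-0.45 -0.06 -0.01] 49.4 51
12.2 1.07 F [ 0.2  0.2 -4.3] M [-0.12 -0.24  0.02] 49.5 51
13.5 2.25 F [-0.1  1.1 -5.7] M [ 0.17 -0.06  0.05] 49.9 51
7.34500062369097
```

```bash
python3 - <<'E'
from h import *
z=np.load("cap.npz"); ax,top=z["ax"],z["top"]; p0=top-37*ax; rise=7.345
for k in range(2):
    arm.open_gripper(); arm.movep(p0+rise*ax,tool(ax,-1.3)); arm.grasp(50); arm.hold(.2)
    s=arm.read_state(); print(s["t"],s["force"],s["finger_gap"],s["qpos"][5])
    rise=turn(p0,ax,-1.3,2.25,rise,3)
cv2.imwrite("pics/side2.png",cv2.resize(vision.read_camera("side")[110:270,230:430,::-1],None,fx=3,fy=3))
E
```

```text
17.6667 [-1.00504302 -2.35690409  2.03234191] 48.54182579733291 2.2538795039871373
19.0 -0.12 F [-0.   1.2 -5.2] M [-0.51 -0.08  0.04] 48.6 51
20.3 1.07 F [ 1.1  0.6 -5.6] M [-0.14 -0.14  0.05] 48.7 51
21.7 2.25 F [ 0.6  0.9 -5.8] M [ 0.11 -0.02  0.06] 48.6 51
25.85 [ 0.85504397 -2.50533209  2.00041792] 49.021336556158666 2.254679849160487
27.2 -0.12 F [-1.6  1.7 -4.4] M [-0.49 -0.21  0.02] 49.5 51
28.5 1.07 F [ 1.   1.8 -5.8] M [-0.26 -0.17  0.01] 48.9 51
29.9 2.25 F [ 0.1  1.2 -6.3] M [ 0.06 -0.08  0.13] 49.2 51
```

View pics/side2.png

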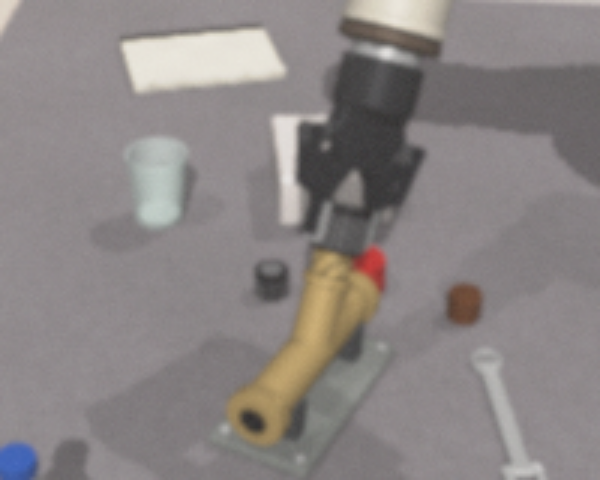

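The picture shows the cap raised at (345,230), with thread visible below it at (330,265). I'll test-pull 4 mm.

```bash
python3 - <<'E'
from h import *
z=np.load("cap.npz"); ax,top=z["ax"],z["top"]; p=top+(-37+22.035)*ax
for e in (1,2,4):
    arm.move_straight(p+e*ax,speed=8); s=arm.read_state(); f=s["force"]@ax
    print(e,s["t"],f.round(1),s["force"].round(1),s["finger_gap"])
    if abs(f)>25: break
E
```

```text
1 30.175 -0.6 [ 0.3 -0.7 -1. ] 49.013155940358985
2 30.45 -2.4 [ 1.1  1.1 -1.9] 49.16337260354129
4 30.85 -1.1 [ 0.1  0.2 -1.1] 48.88629763128144
```

```bash
python3 - <<'E'
from h import *
z=np.load("cap.npz"); ax,top=z["ax"],z["top"]; p=top+(-37+22.035)*ax
arm.move_straight(p+48*ax,speed=60); arm.hold(.4)
s=arm.read_state(); print(s["t"],s["force"].round(1),s["finger_gap"],s["gripper_force"])
arm.move_straight(p+48*ax+[0,0,60],speed=100)
q=R.from_quat(s["orientation"]); t=q.as_matrix()[:,2]; v=np.cross(t,[0,0,-1]); v*=np.arcsin(np.linalg.norm(v))/np.linalg.norm(v)
T=np.array([498,359,150.])
for extra in (0,.5,-.5,1,-1,1.57,3.14):
    o=(R.from_euler("z",extra)*R.from_rotvec(v)*q).as_quat(); js=arm.solve_ik(T,o); jl=arm.solve_ik(T-[0,0,142],o)
    print(extra,js,jl)
    if js is not None and jl is not None and abs(js[5])<2.6: break
arm.movep(T+[0,0,60],o); 
arm.move_straight(T-[0,0,100],speed=120); arm.hold(.2)
s=arm.read_state(); print(s["t"],s["position"],s["force"].round(1),s["finger_gap"])
cv2.imwrite("pics/pl.png",cv2.resize(vision.read_camera("side")[200:,240:440,::-1],None,fx=2.5,fy=2.5))
E
```

```text
32.1333 [ 0.   0.1 -1.3] 49.34583037697892 52.00625158846378
0 [ 4.99176222e-01  2.69150637e-01  1.46024290e+00 -4.44089210e-16
  1.41219911e+00 -1.28824651e-01] [ 4.99176222e-01  3.94784236e-01  1.60289317e+00 -4.44089210e-16
  1.14391525e+00 -1.28824651e-01]
36.1417 [498.15049231 359.0829283   50.41641015] [ 0.2 -0.  -1.4] 48.95344724178772
```

View pics/pl.png

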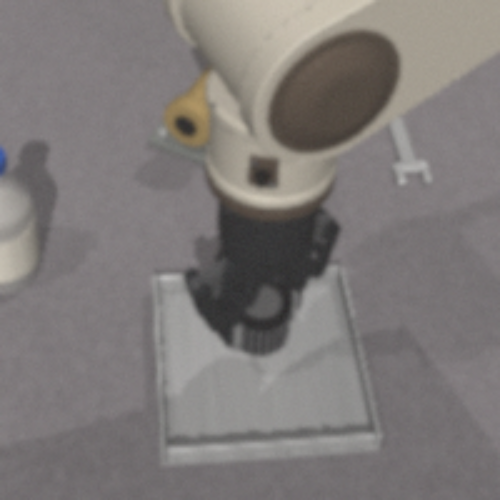

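The cap is held upright over the tray at about (262,320). I'll lower it until it touches.

```bash
python3 - <<'E'
from h import *
def go(z,sp): arm.move_straight([498,359,z],speed=sp)
go(20,50); z=20
while z>5:
    z-=.75; go(z,10); arm.hold(.1); s=arm.read_state()
    if s["force"][2]>3: break
print(z,s["t"],s["position"],s["force"].round(1),s["wrist_torque"].round(2))
arm.open_gripper(); arm.hold(.3); arm.move_straight([498,359,180],speed=120); arm.hold(.3)
s=arm.read_state(); print(s["t"],s["force"].round(1))
cv2.imwrite("pics/end.png",cv2.resize(vision.read_camera("scene")[120:260,260:480,::-1],None,fx=3,fy=3))
E
```

```text
7.25 42.8917 [498.15269392 358.99515829   7.90158586] [-1.9 -3.3  7.5] [-0.33  0.45  0.03]
45.5417 [ 0.1  0.3 -0.2]
```

View pics/end.png

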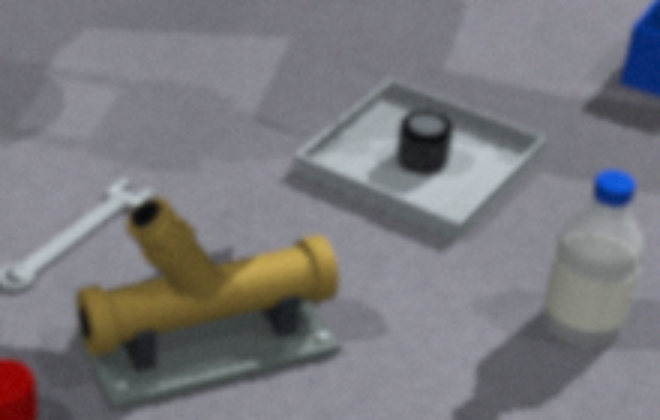

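The cap stands upright, closed end up, near the tray's centre at (425,140). The bottle and wrench are undisturbed.

```bash
python3 -c "
from cell import arm
print(arm.job_done())"
```

```text
the job is handed in; nothing more can be done
None
```

The cap is unscrewed, was drawn off the neck in the gripper, and now stands open end down near the tray's centre; I handed the job in at about 46 s but got no verdict back.

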